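Tap two jammed wheel nuts out of a draining jug into the parts pan

ROBOT

A 6-joint arm with a two-finger parallel gripper is mounted at the origin on the work surface. World frame = base frame: x ahead of the robot, y to its left, z up, the work surface at z = 0. Lengths are in mm, angles in rad, forces in N, time in s.
With the tool pointing down it reaches from about 275 to 750 mm from the base axis. Payload 10.2 kg.
Tool frame: the origin (TCP) lies at the very end of the fingers, on their centre line; the grasp point (between the pads) lies 19 mm behind it; z points along the fingers, y is the line along which they close (so a half turn about z gives the same grasp; the last joint's range is limited). The gripper opens to 85 mm and grips with 20 to 120 N. Pads are 22 mm wide; open, the fingers measure 114 mm over their backs; the gripper's body (76 mm by 85 mm) begins 54 mm behind the grasp point. The pads swing forward as they close: fully open they stand 13 mm farther back than shut.
Start: joints at [-1.347, 0.313, 1.498, -0, 1.331, -0.223], TCP at [226.832, -473.475, 231.294] pointing down, gripper open.
Joint ranges: [-2.94, 2.94], [-0.97, 2.17], [0.19, 2.56], [-1.23, 4.37], [0.02, 3.11], [-2.88, 2.88]. Speed limits (rad/s): [2.39, 2.39, 3.01, 3.14, 3.14, 3.14].

INTERFACE

Orientations are given as a unit quaternion [w, x, y, z].
In Python, from rig import monitor, eyes, job gives the robot as it stands. The module is installed in compiled form; this text tells all that it offers.
- The arm moves only by the tool send_rows, never from a script. Its argument "targets" is one flat list of numbers, 7 for each row, row after row: the turn, a rotation vector about the tool's x, y, z in degrees, then the shift along the tool's x, y, z in units of 60 mm (1.0 is 60 mm), then the opening, from -1 (shut) to 1 (fully open), so that 0 is half open. A call has 1 to 5 rows; each row shifts and turns the commanded pose from where the row before left it, along the tool's axes as they then stand; what a row does not reach is not made up. A row lasts 1/8 s, in which the tool goes at most 62.5 mm and 10.7 degrees, less where a joint would pass 70% of its speed; a pose out of reach is approached as far as the arm can. A call is refused whole if a number of a shift passes 1 or a number of a turn 10.7, either way. A call with a gripper value outside its range is refused whole. The fingers move at their own pace and stop on an object; "newtons" is the grip in N (left out, the last holds). Time passes only in rows, so rows that do not move let the fingers close. It gives the time, the measured TCP pose, the force, the opening and the grip force at its end, in the units of the state.
- monitor.sense(): the state, without advancing time (a new reading comes with each control period).
- eyes.capture(name): name is "scene" or "top" or "wrist"; returns a dict with "img" (420x560x3 uint8, red, green, blue), "K" (3x3 intrinsics, pixels), "R" (3x3) and "t" (3): a world point X has camera coordinates R X + t. Camera axes: x right, y down, z forward; pixel columns grow to the right and rows downward; lengths in mm; the calibration is good to about 2 mm. A picture is of the moment at which its call begins. There is no depth.
- job.finish_job(): hands the job in; it is judged then, once.
The state is a dict: "time_s": time; "joints": joint angles; "dq": joint speeds; "tau": joint torques, N m; "eef_pos": TCP position; "ee_rot": TCP orientation; "force": force on the tool from outside, world axes, zero at the start; "wrist_torque": the same for the moment, N m; "grip_width": opening from 0.0 (shut) to 1.0 (fully open); "grip_force": force on a finger pad.
Only numpy, scipy, OpenCV 4.12 (cv2) and the standard library are available. Lean on these libraries where they do the work, as an engineer would, in place of code of your own. Each camera call takes 0.05 s, during which the arm holds its last target. There are 200 camera calls.

TASK

Two long wheel nuts are jammed in the neck of the tilted oil jug on the draining stand. Slide the steel parts pan along the bench until the jug's mouth is well over its inside, then knock on the side of the jug with light taps until both nuts have slid out and lie in the pan. Do not touch the nuts, do not shove the jug hard over on its mount, and leave everything else on the bench as it is.

Things in the scene. Friction and masses are not known exactly. Their poses are not given: they have to be found in the camera images.
- stand: fixed grey stand carrying the jug. Origin on the bench straight below the resting jug's mouth; x runs level along the jug to its back, +y is the side nearer the robot. Base plate 12 mm thick at x 140 to 310 mm, y +-65 mm; 36 mm column at x = 218 mm; a 50 mm wide arm under the jug from x = 112 mm, 125 mm up. In front of x = 110 mm nothing stands under the jug
- jug (a joint): sideways swing of the jug, rad, about an upright axis at the stand's x = 218 mm; rests at 0, + swings the mouth to the stand's -y. A spring (20 N m/rad, about 1.7 N per mm of push at the jug_corner points) brings it back, quivering for a second or two. A light tap swings it 0.02 to 0.06; beyond 0.095 either way it is shoved hard over; hard stops at 0.11
- mouth (a point): middle of the lower lip of the jug's mouth, 95 mm above the bench. White plastic oil jug, 270 mm long, lying tilted 22 degrees, mouth down, its top cut away, walls 4 mm. Neck 50 mm long, 58 mm wide, 30 mm high inside, roofed for 22 mm; shoulders from 50 to 100 mm; body 120 mm wide outside. Each knock lets the nuts creep a few mm; slow pressing does nothing; 3 to 15 taps are needed as friction varies
- jug_corner_a (a point): point on the outer top edge of the flat upright side wall on the stand's +y side, 15 mm behind the wall's front corner. The wall is 80 mm high (square to the tilted floor); its edge rises 22 degrees to the back. Good to tap 15 to 30 mm below this point, square to the wall, fingers closed
- jug_corner_b (a point): the same point on the opposite side wall (the stand's -y side)
- nut1: long steel hex wheel nut, 60 mm long, 22 mm across flats (25 mm across corners), about 120 g; origin at its middle, x along its length. It starts lying in the neck, beside nut2, and slides down out of the mouth when it comes free
- nut2: the same nut again, beside nut1 and a little farther up
- pan: loose steel pan, 200 mm (x) by 140 mm (y), 50 mm high, walls and floor 4 mm, about 450 g; origin at its underside's centre. The middle of each short end's rim (x = +-99 mm) is an upright lug 10 mm thick in x, 80 mm long, 38 to 52 mm above the bench, to pinch or push. It starts in front of the mouth, its +x end towards the stand, turned up to 0.5 rad from the stand's x
- spray_can: white spray can, 66 mm across, 190 mm tall, standing; origin at its underside's centre. A bystander: leave it alone.
- oil_bottle: blue oil bottle, 70 mm across, 200 mm tall, standing; origin at its underside's centre. A bystander: leave it alone.
- wrench: wrench lying beside the stand; origin at its underside's centre. A bystander: leave it alone.
- screwdriver: screwdriver lying on the far side of the pan; origin at its underside's centre. A bystander: leave it alone.
- brake_hub: dark steel wheel hub, 130 mm across, 45 mm high, lying flat on the far side of the mouth; origin at its underside's centre. A bystander: leave it alone.
- grease_tin: grease tin, 80 mm across, 70 mm tall, standing beside the stand on its far side; origin at its underside's centre. A bystander: leave it alone.
- pad_box: cardboard box 90 x 130 x 50 mm; origin at its underside's centre. A bystander: leave it alone.
Not all that is in view belongs to the job. What is meant by the pan is not pink or red, and is the larger of those in its own colour.

How it is judged (in metres and radians):
On the way, in this order (a step that is already met when the one before it is completed fails the run):
1. the pan stands flat on the bench with the jug's mouth over its inside, and both nuts are still in the jug (x of mouth in the frame of pan between -0.08 and 0.08 m and y of mouth in the frame of pan between -0.042 and 0.042 m and angle between pan's own z axis and vertical below 0.06 rad and height (world z) of pan below 0.004 m and height (world z) of each of nut1, nut2 above 0.08 m), for 0.2 s.
2. the jug has been tapped and a first nut has dropped into the pan (((x of nut1 in the frame of pan between -0.095 and 0.095 m and y of nut1 in the frame of pan between -0.065 and 0.065 m and z of nut1 in the frame of pan between 0 and 0.06 m) or (x of nut2 in the frame of pan between -0.095 and 0.095 m and y of nut2 in the frame of pan between -0.065 and 0.065 m and z of nut2 in the frame of pan between 0 and 0.06 m))), for 0.1 s.
At the end, for the whole second after the job is handed in: Both nuts lie still in the pan (their middles within its inside and less than 60 mm above its underside), the pan stands flat and still on the bench, and the jug is back within 0.03 rad of its rest position (x of nut1 in the frame of pan between -0.095 and 0.095 m and y of nut1 in the frame of pan between -0.065 and 0.065 m and z of nut1 in the frame of pan between 0 and 0.06 m and x of nut2 in the frame of pan between -0.095 and 0.095 m and y of nut2 in the frame of pan between -0.065 and 0.065 m and z of nut2 in the frame of pan between 0 and 0.06 m and linear speed of each of nut1, nut2, pan below 0.02 m/s and angle between pan's own z axis and vertical below 0.06 rad and height (world z) of pan below 0.004 m and value of joint jug between -0.03 and 0.03 rad); the robot touches nothing.
It fails at once if the robot touches a nut (over 0.5 N) (contact force between any of the fingers, the arm and nut1 above 0.5 N or contact force between any of the fingers, the arm and nut2 above 0.5 N).
It fails at once if the jug is shoved hard over on its mount (beyond 0.095 rad) (value of joint jug above 0.095 rad or value of joint jug below -0.095 rad).
It fails at once if a bystander is moved more than 25 mm (distance of any of spray_can, oil_bottle, wrench, screwdriver, brake_hub, grease_tin, pad_box from where it was at the start of the episode above 0.025 m).
It also fails if it takes over 58 s, if anything falls off the work surface, if the arm or the gripper's body presses on something with over 40 N, if the wrist force passes 120 N, or if a joint passes its speed limit or range.

## Working session

There is one attempt and no reset: what is moved stays moved. The work goes in short steps, Python scripts to look and compute and a tool call to move; the robot and the scene stay as the last step left them, time stands still between calls to the robot, and variables do not carry over. Pictures are saved under pics/ and viewed, at most 10 in all, crops included, and the job is handed in when it is done.

Besides the shell and the picture viewer there is one more tool, called after "Call:" as name(argument=value, ...) on one line, values as JSON. send_rows: Moves the arm, as the interface text tells. Its arguments: {"type":"object","properties":{"targets":{"type":"array","items":{"type":"number"}},"newtons":{"type":"number"}},"required":["targets"]}

```bash
mkdir -p pics
cat > h.py <<'E'
import numpy as np, cv2, pickle
from rig import monitor, eyes, job
def cap(n,f):
    c=eyes.capture(n); cv2.imwrite(f"pics/{f}.png",c["img"][:,:,::-1]); pickle.dump(c,open(f"pics/{f}.pkl","wb")); return c
def load(f): return pickle.load(open(f"pics/{f}.pkl","rb"))
def ray(c,uv):
    K,R,t=[np.array(c[k],float) for k in("K","R","t")]
    o=-R.T@t.ravel(); d=R.T@np.linalg.inv(K)@np.array([uv[0],uv[1],1.]); return o,d/np.linalg.norm(d)
def onz(c,uv,z):
    o,d=ray(c,uv); return o+d*(z-o[2])/d[2]
def tri(c1,p1,c2,p2):
    A=np.zeros((3,3));b=np.zeros(3)
    L=[ray(c1,p1),ray(c2,p2)]
    for o,d in L:
        P=np.eye(3)-np.outer(d,d);A+=P;b+=P@o
    X=np.linalg.solve(A,b); return X,[np.linalg.norm((np.eye(3)-np.outer(d,d))@(X-o)) for o,d in L]
def proj(c,X):
    q=np.array(c["K"])@(np.array(c["R"])@np.array(X,float)+np.array(c["t"]).ravel()); return q[:2]/q[2]
E
python3 - <<'E'
from h import *
a=cap("scene","s0");b=cap("top","t0")
for c in(a,b): print(ray(c,(280,210)))
print(monitor.sense())
E
```

```text
(array([1688.11261225,  408.06873655, 1225.3912725 ]), array([-0.72357163, -0.25368031, -0.64194267]))
(array([ 358.98469548,  -14.16152971, 1377.54067519]), array([ 0.14776922, -0.01732552, -0.9888701 ]))
{'time_s': 0.1, 'joints': array([-1.34741148e+00,  3.13378436e-01,  1.49834027e+00, -3.49605351e-06,
        1.33099547e+00, -2.23444282e-01]), 'dq': array([ 0.00163421, -0.00149716, -0.00276106, -0.00121151,  0.00028199,
       -0.00019997]), 'tau': array([ 2.82521716e-03, -4.12899041e+01, -2.60142696e+01, -1.25130846e-04,
        3.01540582e-03, -1.09036193e-05]), 'eef_pos': array([ 226.77373091, -473.25066544,  230.80813644]), 'ee_rot': array([-5.60759502e-04,  9.75146357e-01,  2.21560982e-01, -1.68111100e-06]), 'force': array([-0.05601814,  0.5569148 , -0.31780977]), 'wrist_torque': array([ 0.02119437, -0.00800954, -0.04915885]), 'grip_force': 0.0, 'grip_width': 1.0047528535959627}
```

View pics/s0.png

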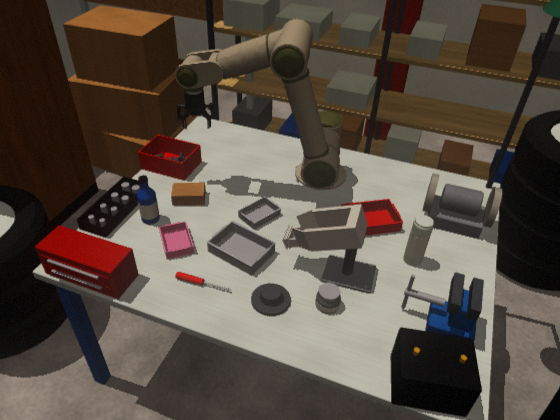

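View pics/t0.png

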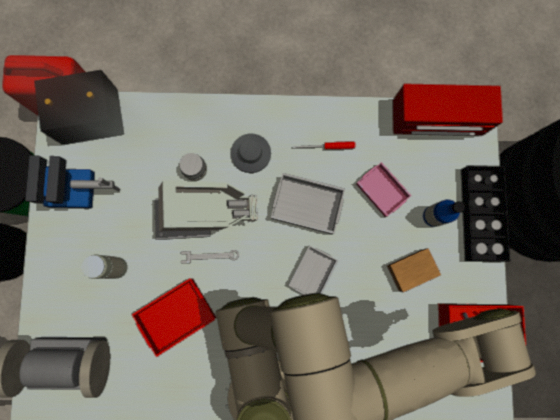

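The scene picture shows the large grey pan at (241,247) and the jug at (325,232). In the top picture the pan is at (305,204), the jug mouth at (255,207) and the nuts at (240,209).

Pan candidates in the top picture: large grey (305,204), small grey (312,270), pink (382,189), red (174,316). Large grey fits, since it is not pink or red and is the larger of the two greys. I'll confirm with an enlarged crop.

Run:
```python
from h import *
a=load("t0")["img"][150:300,150:350,::-1]
cv2.imwrite("pics/c0.png",cv2.resize(a,(800,600),interpolation=cv2.INTER_CUBIC))
a=load("s0")["img"][180:300,200:360,::-1]
cv2.imwrite("pics/c1.png",cv2.resize(a,(800,600),interpolation=cv2.INTER_CUBIC))
```

```text
(no output)
```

View pics/c0.png

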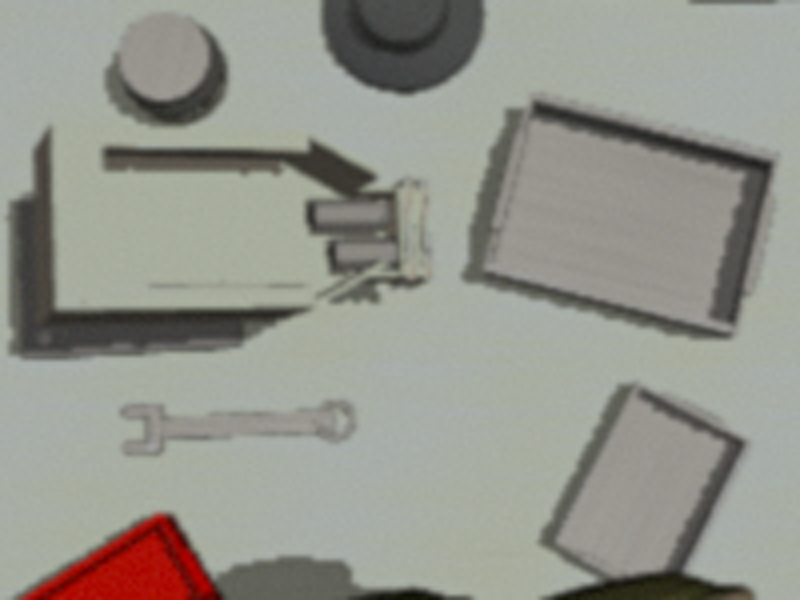

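View pics/c1.png

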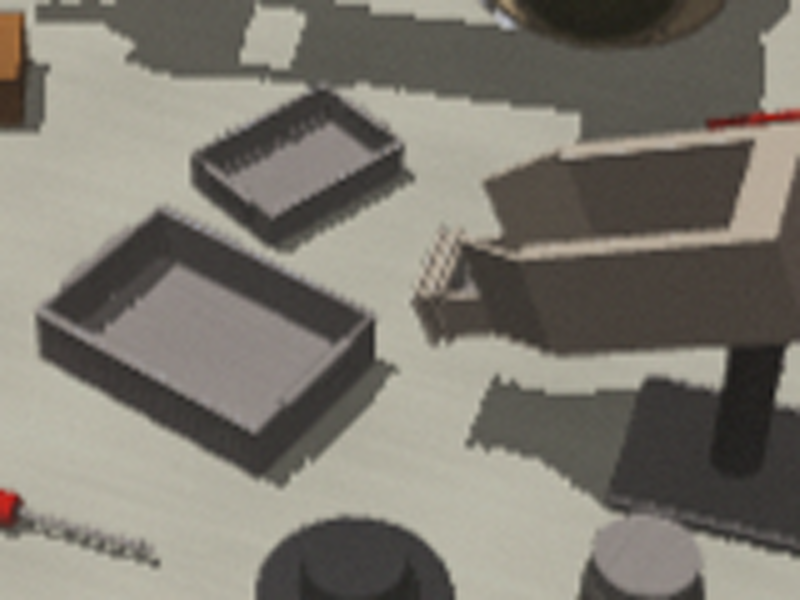

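The crop confirms it: the large grey pan has lugs on both short ends and its corners are at crop (533,97), (775,158), (735,333), (480,272). The two nuts are in the neck, the roof's front edge is at crop x≈428, and the wall front corners are near (313,305) and (310,138).

Run:
```python
from h import *
np.set_printoptions(precision=1,suppress=True)
T=load("t0");S=load("s0")
ct=lambda p:(150+(p[0]+.5)/4-.5,150+(p[1]+.5)/4-.5)
cs=lambda p:(200+(p[0]+.5)/5-.5,180+(p[1]+.5)/5-.5)
P=np.array([onz(T,ct(p),50) for p in[(533,97),(775,158),(735,333),(480,272)]])
print("pan",P,"ctr",P.mean(0),[np.linalg.norm(P[i]-P[i-1]) for i in range(4)])
P2=np.array([onz(S,cs(p),50) for p in[(165,208),(375,320),(258,435),(38,316)]]);print(P2,P2.mean(0))
A=onz(T,ct((313,305)),206);B=onz(T,ct((310,138)),206)
print("A,B top",A,B, "tri",tri(T,ct((313,305)),S,cs((565,155))),tri(T,ct((310,138)),S,cs((520,258))))
for z in(127,131): print("roof front",[onz(T,ct(p),z) for p in[(428,185),(430,282)]])
for n,p,z in[("hub",(403,-5),45),("tin",(163,58),70),("wrL",(140,430),5),("wrR",(340,420),5)]: print(n,onz(T,ct(p),z))
for p,z in[((50,315),260),((50,130),260),((350,215),120),((362,252),125)]: print(onz(T,ct(p),z))
```

```text
pan [[ 670.4  -44.9   50. ]
 [ 625.6 -232.3   50. ]
 [ 489.5 -200.8   50. ]
 [ 533.4   -6.1   50. ]] ctr [ 579.7 -121.    50. ] [np.float64(142.4121889197051), np.float64(192.71291815704186), np.float64(139.68059395704273), np.float64(199.59296725994676)]
[[ 494.1 -197.    50. ]
 [ 545.3   -7.7   50. ]
 [ 680.4  -40.    50. ]
 [ 634.9 -230.6   50. ]] [ 588.7 -118.8   50. ]
A,B top [488.9 104.2 206. ] [602.7 109.6 206. ] tri (array([489.8, 104.9, 198. ]), [np.float64(0.13182568902361763), np.float64(0.13182568902366212)]) (array([603.5, 110.4, 201.6]), [np.float64(0.433401983976922), np.float64(0.433401983976915)])
roof front [array([586.,  32., 127.]), array([515.5,  29.1, 127. ])]
roof front [array([585.3,  31.8, 131. ]), array([515.,  29., 131.])]
hub [751.2  57.5  45. ]
tin [690.9 237.   70. ]
wrL [411.8 255.3   5. ]
wrR [421.6 101.    5. ]
[474.  265.2 260. ]
[593.8 271.  260. ]
[564.3  88.1 120. ]
[536.7  78.4 125. ]
```

Call:
send_rows(targets=[0,0,0,0.98,-0.2,0,0,0,0,0,0.98,-0.2,0,0,0,0,0,0.98,-0.2,0,0,0,0,0,0.98,-0.2,0,0,0,0,0,0.98,-0.2,0,0], newtons=40)

```text
time_s: 0.72
eef_pos: [467.4, -290.8, 231.1]
ee_rot: [-0.0, 0.975, 0.222, -0.0]
force: [0.4, -0.4, 0.6]
grip_width: 0.499
grip_force: 0.0
```

Call:
send_rows(targets=[0,0,9.75,0,0,0.5,0,0,0,9.75,0,0,0.5,0,0,0,9.75,0,0,0.5,0,0,0,9.75,0,0,0.4,0,0,0,0,0,0,0,0])

```text
time_s: 1.35
eef_pos: [465.3, -291.7, 115.8]
ee_rot: [-0.001, 0.993, -0.116, -0.002]
force: [-0.6, -0.3, 0.5]
grip_width: 0.501
grip_force: 0.0
```

```bash
cat >> h.py <<'E'
from scipy.spatial.transform import Rotation as Ro
def go(target,yaw=None):
    s=monitor.sense(); q=s["ee_rot"]; R=Ro.from_quat([q[1],q[2],q[3],q[0]]).as_matrix(); p=s["eef_pos"]
    y=np.degrees(np.arctan2(R[1,1],R[0,1]))
    print("t",s["time_s"],"pos",p.round(1),"yawY",y.round(1),"tilt",R[:,2].round(3),"units",(R.T@(np.array(target)-p)/60).round(2), "turnz",None if yaw is None else round(y-yaw,1))
E
python3 - <<'E'
from h import *
go((561,-216,28),-103.4)
E
```

```text
t 1.35 pos [ 465.3 -291.7  115.8] yawY -103.3 tilt [-0.003  0.003 -1.   ] units [ 1.27 -1.59  1.46] turnz 0.1
```

Call:
send_rows(targets=[0,0,0,0.42,-0.53,0,0,0,0,0,0.42,-0.53,0,0,0,0,0,0.43,-0.53,0,0,0,0,0,0,0,0,0,0,0,0,0,0,0,0])

```text
time_s: 1.98
eef_pos: [562.2, -217.5, 118.0]
ee_rot: [0.0, 0.993, -0.116, 0.0]
force: [-0.2, -0.1, -0.2]
grip_width: 0.497
grip_force: 0.0
```

Run:
```python
from h import *
c=cap("wrist","w0"); go((561,-216,28),-103.4)
u=np.array([.232,.973,0]);v=np.array([-.973,.232,0]);C=np.array([584,-120,0])
im=c["img"][:,:,::-1].copy()
for x in(-104,-94):
  for y in(-40,40):
    p=proj(c,C+x*u+y*v+[0,0,52]); print(p); cv2.circle(im,tuple(int(i) for i in p),3,(0,0,255),-1)
print(proj(c,(561,-216,28)))
cv2.imwrite("pics/w0m.png",im)
```

```text
t 2.025 pos [ 561.9 -217.8  117.9] yawY -103.3 tilt [ 0. -0. -1.] units [-0.02 -0.03  1.5 ] turnz 0.1
[284.36282432 170.89388745]
[283.51976286 278.76038507]
[269.24553316 170.87283233]
[269.93008986 278.74585301]
[276.42461182 217.01548735]
```

View pics/w0m.png

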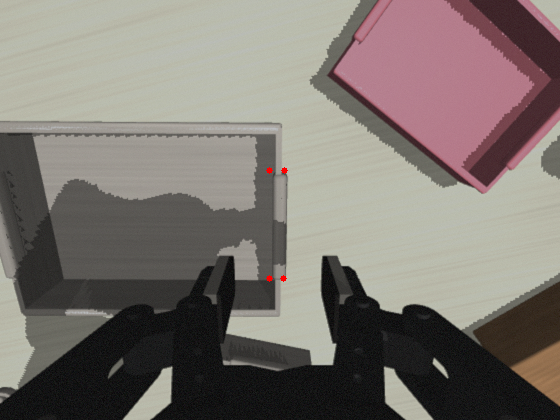

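The wrist view shows the lug at columns 275–287 and rows 172–279, within about 3 mm of the prediction (red dots). I can go down.

Call:
send_rows(targets=[0,0,0,0,0.03,0.5,0,0,0,0,0,0,0.5,0,0,0,0,0,0,0.48,0,0,0,0,0,0,0,-1,0,0,0,0,0,0,-1], newtons=40)

```text
time_s: 2.65
eef_pos: [562.2, -219.7, 30.0]
ee_rot: [0.0, 0.993, -0.117, 0.001]
force: [-1.2, -1.1, -1.7]
grip_width: 0.106
grip_force: 42.7
```

Call:
send_rows(targets=[0,0,0,0,0,0,-1,0,0,0,0,0,0,-1])

```text
time_s: 2.9
eef_pos: [562.3, -219.6, 29.9]
ee_rot: [0.001, 0.993, -0.117, 0.001]
force: [-1.7, -2.1, 5.4]
grip_width: 0.106
grip_force: 43.8
```

Run:
```python
from h import *
d=np.array([-.055,.998]);
m=np.array([549.5,44]); C=m-25*d; L=C-99*d
print(C,L); go((L[0],L[1],28),np.degrees(np.arctan2(-d[1],-d[0])))
```

```text
[550.875  19.05 ] [556.32  -79.752]
t 2.9 pos [ 562.3 -219.6   29.9] yawY -103.4 tilt [ 0.002 -0.002 -1.   ] units [-0.64 -2.24  0.03] turnz -16.6
```

Call:
send_rows(targets=[0,0,-4.15,0,0,0,-1,0,0,-4.15,0,0,0,-1,0,0,-4.15,0,0,0,-1,0,0,-4.15,0,0,0,-1,0,0,0,0,-0.2,0,-1])

```text
time_s: 3.52
eef_pos: [562.1, -208.2, 29.9]
ee_rot: [0.002, 1.0, 0.028, 0.001]
force: [-0.1, -4.7, 5.4]
grip_width: 0.103
grip_force: 43.8
```

Call:
send_rows(targets=[0,0,0,0,-0.4,0,-1,0,0,0,0,-0.5,0,-1,0,0,0,0,-0.5,0,-1,0,0,0,0,-0.4,0,-1,0,0,0,0.03,-0.33,0,-1])

```text
time_s: 4.15
eef_pos: [556.6, -79.0, 29.9]
ee_rot: [0.001, 1.0, 0.028, 0.001]
force: [0.3, -5.6, 6.8]
grip_width: 0.107
grip_force: 43.8
```

Call:
send_rows(targets=[0,0,0,0,0,0,-1,0,0,0,0,0,0,-1])

```text
time_s: 4.4
eef_pos: [556.5, -77.7, 29.8]
ee_rot: [-0.001, 1.0, 0.028, 0.001]
force: [0.8, 7.3, 8.9]
grip_width: 0.107
grip_force: 44.3
```

Run:
```python
from h import *
a=cap("top","t1");b=cap("scene","s1")
go((556.3,-79.8,28),-86.9)
x=cv2.resize(a["img"][150:270,180:340,::-1],(800,600),interpolation=cv2.INTER_CUBIC)
cv2.imwrite("pics/c2.png",x)
```

```text
t 4.5 pos [556.5 -77.8  29.8] yawY -86.9 tilt [ 0.002  0.001 -1.   ] units [-0.01  0.03  0.03] turnz 0.0
```

View pics/c2.png

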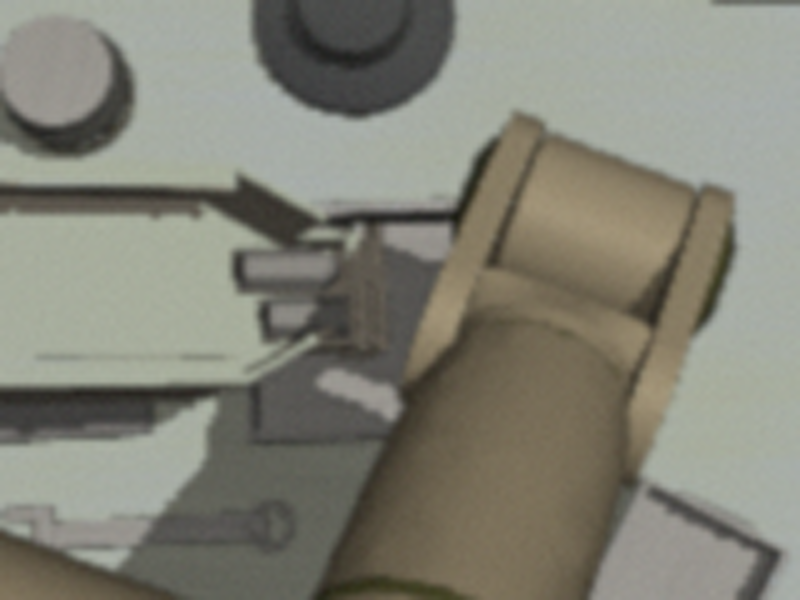

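The top view shows the pan under the jug, aligned, with the mouth (crop ≈(370,300)) well inside it and the nuts still in the neck. Now I release it and go to the near side wall.

Call:
send_rows(targets=[0,0,0,0,0,0,0,0,0,0,0,0,0,0,0,0,0,0,0,0,0,0,0,0,0,0,-0.8,0,0,0,0,0,0,-1,0])

```text
time_s: 5.12
eef_pos: [555.1, -79.1, 136.9]
ee_rot: [-0.001, 1.0, 0.028, -0.001]
force: [1.7, 0.3, 0.1]
grip_width: 0.5
grip_force: 0.0
```

Call:
send_rows(targets=[0,0,0,-0.7,0,-0.8,-1,0,0,0,-0.7,-0.5,0,-1,0,0,0,-0.7,-0.7,0,-1,0,0,0,0,-0.9,0,-1,0,0,0,0,-0.9,0,-1])

```text
time_s: 5.75
eef_pos: [420.4, 94.8, 183.9]
ee_rot: [0.0, 1.0, 0.027, 0.0]
force: [0.1, -0.2, -0.5]
grip_width: -0.001
grip_force: 0.0
```

Run:
```python
from h import *
a=cap("top","t2"); go((470,119,188),-86.9)
x=cv2.resize(a["img"][150:270,180:340,::-1],(800,600),interpolation=cv2.INTER_CUBIC)
cv2.imwrite("pics/c3.png",x)
```

```text
t 5.8 pos [419.4  99.7 183.8] yawY -86.6 tilt [ 0.     0.002 -1.   ] units [ 0.86 -0.27 -0.07] turnz 0.3
```

View pics/c3.png

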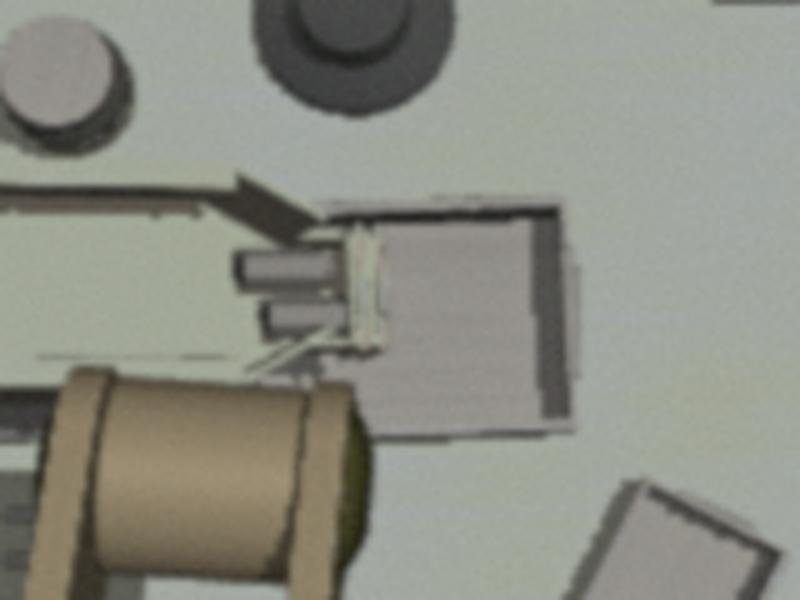

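The pan stands under the mouth, with the roof's front edge at crop column 383 and the pan's front end at 575. Both nuts are still in the neck. Next I close in and find contact.

Call:
send_rows(targets=[0,0,0,0.2,-0.27,-0.1,-1,0,0,0,0.3,0,0,-1,0,0,0,0.2,0,0,-1,0,0,0,0,0,0,-1])

```text
time_s: 6.3
eef_pos: [462.1, 111.7, 189.2]
ee_rot: [0.0, 1.0, 0.028, -0.0]
force: [-0.4, 0.6, 0.2]
grip_width: -0.002
grip_force: 0.0
```

Call:
send_rows(targets=[0,0,0,0.1,0,0,-1,0,0,0,0.05,0,0,-1,0,0,0,0,0,0,-1])

```text
time_s: 6.68
eef_pos: [470.9, 112.4, 189.5]
ee_rot: [-0.0, 1.0, 0.028, -0.0]
force: [0.1, -0.4, 0.1]
grip_width: -0.0
grip_force: 0.0
```

Call:
send_rows(targets=[0,0,0,0.06,0,0,-1,0,0,0,0,0,0,-1])

```text
time_s: 6.92
eef_pos: [474.6, 112.7, 189.5]
ee_rot: [-0.0, 1.0, 0.028, 0.0]
force: [-0.1, -0.1, 0.3]
grip_width: -0.001
grip_force: 0.0
```

Call:
send_rows(targets=[0,0,0,0,-0.12,0,-1,0,0,0,0.05,0,0,-1,0,0,0,0,0,0,-1])

```text
time_s: 7.3
eef_pos: [477.0, 120.3, 189.4]
ee_rot: [-0.0, 1.0, 0.028, -0.0]
force: [-1.1, 1.2, -0.0]
grip_width: 0.0
grip_force: 0.6
```

Call:
send_rows(targets=[0,0,0,0.04,0,0,-1,0,0,0,0,0,0,-1])

```text
time_s: 7.55
eef_pos: [479.0, 119.8, 189.4]
ee_rot: [0.0, 1.0, 0.028, -0.001]
force: [-5.5, -2.2, 1.3]
grip_width: 0.002
grip_force: 2.4
```

Call:
send_rows(targets=[0,0,0,-0.22,0,0,-1,0,0,0,0.25,0,0,-1,0,0,0,-0.25,0,0,-1,0,0,0,0,0,0,-1])

```text
time_s: 8.05
eef_pos: [465.6, 119.5, 189.7]
ee_rot: [-0.0, 1.0, 0.028, 0.0]
force: [1.0, -0.3, 0.2]
grip_width: -0.0
grip_force: 0.0
```

```bash
cat > nuts.py <<'E'
from h import *
import sys
f=sys.argv[1]; a=cap("top",f); g0=load("t2")["img"]
go((466,120,189),-86.9)
def m(img):  # grey of nut columns: rear end of nuts along neck rows
    g=cv2.cvtColor(img,cv2.COLOR_RGB2GRAY).astype(int)
    return [g[r-1:r+2,224:252].mean(0).astype(int).tolist() for r in (203,213)]
for r in m(a["img"]): print(r)
E
sed -i 's/^for r/if len(sys.argv)>2:\n  for q in m(g0): print("ref",q)\nfor r/' nuts.py
python3 nuts.py t3 1
```

```text
t 8.1 pos [466.1 119.5 189.8] yawY -86.8 tilt [ 0.001  0.    -1.   ] units [-0.   -0.01  0.01] turnz 0.1
ref [165, 155, 107, 55, 70, 114, 128, 129, 129, 129, 130, 128, 130, 128, 128, 130, 129, 129, 129, 130, 127, 117, 107, 90, 88, 117, 147, 147]
ref [164, 164, 163, 163, 164, 166, 159, 121, 67, 62, 110, 127, 129, 129, 129, 128, 129, 129, 128, 129, 128, 130, 130, 130, 121, 108, 137, 140]
[150, 150, 152, 158, 159, 151, 124, 86, 72, 90, 98, 99, 100, 98, 110, 124, 129, 129, 129, 128, 129, 129, 131, 121, 96, 114, 147, 146]
[125, 124, 119, 98, 86, 113, 124, 126, 126, 127, 125, 124, 106, 76, 52, 46, 45, 68, 103, 117, 121, 121, 122, 120, 109, 103, 136, 138]
```

One tap moved both nuts forward by about 5 px (~15 mm). I'll keep tapping.

Call:
send_rows(targets=[0,0,0,0.25,0,0,-1,0,0,0,-0.25,0,0,-1,0,0,0,0,0,0,-1,0,0,0,0,0,0,-1])

```text
time_s: 8.6
eef_pos: [466.8, 119.5, 189.7]
ee_rot: [-0.0, 1.0, 0.028, 0.0]
force: [-0.1, -0.0, -0.4]
grip_width: 0.004
grip_force: 0.0
```

```bash
python3 nuts.py t4
```

```text
t 8.65 pos [466.8 119.4 189.7] yawY -86.8 tilt [ 0.001  0.    -1.   ] units [-0.01 -0.01  0.01] turnz 0.1
[140, 143, 145, 147, 148, 146, 128, 109, 104, 103, 96, 81, 78, 86, 100, 122, 128, 129, 130, 130, 129, 127, 131, 122, 97, 115, 147, 148]
[124, 125, 119, 99, 85, 112, 126, 127, 128, 127, 126, 124, 106, 76, 54, 49, 42, 36, 47, 87, 119, 128, 127, 125, 115, 104, 132, 137]
```

Call:
send_rows(targets=[0,0,0,0.25,0,0,-1,0,0,0,-0.25,0,0,-1,0,0,0,0,0,0,-1,0,0,0,0,0,0,-1,0,0,0,0,0,0,-1])

```text
time_s: 9.28
eef_pos: [466.7, 119.4, 189.6]
ee_rot: [-0.0, 1.0, 0.028, 0.0]
force: [-0.1, -0.0, 0.3]
grip_width: 0.001
grip_force: 0.0
```

Call:
send_rows(targets=[0,0,0,0.25,0,0,-1,0,0,0,-0.25,0,0,-1,0,0,0,0,0,0,-1,0,0,0,0,0,0,-1,0,0,0,0,0,0,-1])

```text
time_s: 9.9
eef_pos: [466.6, 119.4, 189.6]
ee_rot: [0.0, 1.0, 0.028, 0.0]
force: [0.4, 0.1, -0.2]
grip_width: -0.001
grip_force: 0.0
```

```bash
python3 nuts.py t5
python3 - <<'E'
from h import *
a=cap("scene","s5")
x=cv2.resize(load("t5")["img"][170:245,200:300,::-1],(400,300),interpolation=cv2.INTER_CUBIC)
y=cv2.resize(a["img"][195:285,225:345,::-1],(400,300),interpolation=cv2.INTER_CUBIC)
cv2.imwrite("pics/c5.png",np.hstack([x,y]))
E
```

```text
t 9.95 pos [466.6 119.5 189.6] yawY -86.8 tilt [ 0.  0. -1.] units [-0.01 -0.01  0.01] turnz 0.1
[143, 146, 146, 148, 149, 147, 126, 109, 104, 104, 104, 105, 103, 103, 123, 153, 164, 165, 165, 164, 166, 156, 119, 87, 89, 117, 147, 147]
[125, 125, 121, 100, 86, 114, 125, 128, 127, 127, 127, 124, 107, 76, 55, 47, 42, 62, 114, 153, 165, 165, 154, 117, 86, 98, 138, 139]
```

View pics/c5.png

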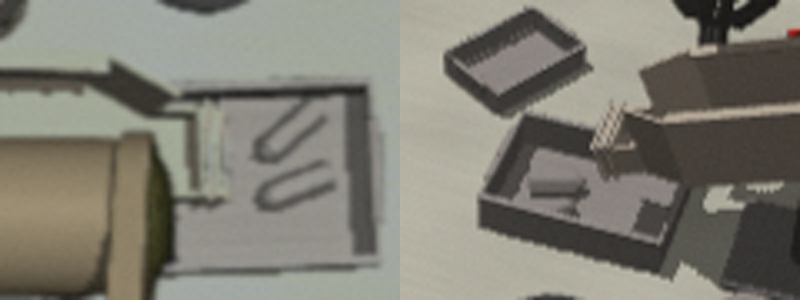

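Both nuts lie in the pan: in the left crop at about (290,130) and (295,185), and the neck is empty. I back off, let the jug settle and hand in.

Call:
send_rows(targets=[0,0,0,-0.5,0,0,-1,0,0,0,-0.5,0,0,-1,0,0,0,0,0,0,-1,0,0,0,0,0,0,-1,0,0,0,0,0,0,-1])

```text
time_s: 10.62
eef_pos: [407.0, 116.1, 189.5]
ee_rot: [-0.0, 1.0, 0.028, 0.0]
force: [-0.5, -0.7, 0.1]
grip_width: 0.001
grip_force: 0.0
```

Call:
send_rows(targets=[0,0,0,0,0,0,-1,0,0,0,0,0,0,-1,0,0,0,0,0,0,-1,0,0,0,0,0,0,-1,0,0,0,0,0,0,-1])

```text
time_s: 11.25
eef_pos: [406.4, 116.1, 189.5]
ee_rot: [0.0, 1.0, 0.028, -0.0]
force: [-0.6, -0.2, 0.1]
grip_width: -0.0
grip_force: 0.0
```

Call:
send_rows(targets=[0,0,0,0,0,0,-1,0,0,0,0,0,0,-1,0,0,0,0,0,0,-1,0,0,0,0,0,0,-1,0,0,0,0,0,0,-1])

```text
time_s: 11.88
eef_pos: [406.4, 116.1, 189.5]
ee_rot: [0.0, 1.0, 0.028, 0.0]
force: [-0.4, 0.4, -0.1]
grip_width: 0.002
grip_force: 0.0
```

```bash
python3 -c "
from h import *
print(job.finish_job())"
```

```text
the job is handed in; nothing more can be done
None
```

I slid the pan under the mouth, four light taps brought both nuts down into it (seen in both camera views), and I backed the arm clear and handed the job in at about 12 s; no verdict came back.

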